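# Lock the logger's battery cover with the slot key

## Task

Lock the battery cover of the data logger: take the slot key from its holder, set its blade in the slot of the cover's fastener, push the fastener in against its spring until you feel it bottom, let it come back about 3 mm, and turn it clockwise (seen from above) to the locked position, so that it springs back up and stays locked when you let go. Use only the key on the fastener, never force it (keep below 25 N), put the key back upright in its holder, fully home, and leave the other things alone.

Things in the scene. Friction and masses are not known exactly. Their poses are not given: they have to be found in the camera images.
- logger: Grey data logger, a fixed flat case 110 (x) x 150 (y) x 62 high; origin under its centre on the bench, z up. Its +y half carries a green display and three buttons; the black battery cover is the -y half, with a round 38 mm hole centred at (0, -32) mm in which the fastener sits. Flat on top but for marks under 2 mm.
- slot (a point): Centre of the fastener's steel head at its top face, on its turning axis; x runs along the slot. The head is a 34 mm disc, its top 64 mm above the bench when up. The slot is straight across it, 5.2 mm wide, 6.5 deep, open at both ends. At turn 0 it lies along the logger's x axis (bar mark on the cover), at 1.35 it points between two dots.
- slot_floor (a point): Middle of the slot's floor, 6.5 mm under point slot; axes the same.
- fastener (a joint): Turn of the fastener, rad, growing clockwise seen from above. Starts between 0 and 0.15 (open); hard stops at -0.05 and 1.45. Locked from 1.1 on, provided that it has sprung back up; aim for about 1.3. Turning is light (0.02 N m) while it is pushed in by the right depth; else a hidden tooth blocks it from 0.2 to 1.1.
- plunger (a joint): How far the fastener is pushed straight down, m; 0 = up. Spring: 3 N plus 0.4 N per mm. It turns freely only between depths D and D + 2 mm; at D + 4 is a hard bottom, where it is blocked again. D is 1 to 10 mm, hidden and new each time: press slowly until the force rises steeply (spring alone: 9 N at most; 13 N is surely the bottom), ease back 3 mm, turn. Let go beyond 1.1 rad, it springs up.
- key: Loose slot key, 70 g, standing blade down in the holder. Origin at the middle of the blade's tip; z up, x across the blade's width. From the tip up: blade 20 mm wide (x), 3.2 thick (y), 24 long, nose thinner (1.8) in the last 2 mm; flange 31 across from 24 to 27; neck 14 across; black flat grip 30 wide (x), 12 thick (y) from 32 to 72. A half turn about z makes no difference.
- key_tip (a point): Middle of the blade's tip, the key's origin.
- key_grip (a point): Centre of the key's flat grip, 52 mm above the tip; take it here across its 12 mm thickness, from above.
- holder: Fixed aluminium block 66 (x) x 56 (y) x 36 high; origin under its centre. In its top a pocket 25 mm (x) by 8 mm (y), 30 mm deep, bevelled mouth. With the key home its flange rests on the block's top and its tip is 12 mm above the bench; blade along the holder's x.
- holder_mouth (a point): Centre of the pocket's mouth on the holder's top face, 36 mm above the bench; axes as the holder's.
- petri_bench: Bystander, to be left alone: clear round petri dish, 93x93x15 mm.
- timer: Bystander, to be left alone: white bench timer, 64x64x20 mm.
- tally_counter: Bystander, to be left alone: white hand tally counter, 29x42x45 mm.
- cover_slips: Bystander, to be left alone: small box of cover slips, 31x31x14 mm.
- eraser: Bystander, to be left alone: eraser, 19x42x12 mm.
- forceps: Bystander, to be left alone: steel forceps, 13x132x9 mm.
Not all that is in view belongs to the job. What is shaped like the holder but turquoise is not meant.

How it is judged (in metres and radians):
On the way, in this order (a step that is already met when the one before it is completed fails the run):
1. the key's blade stands in the fastener's slot (z of key_tip in the frame of slot_floor below 0.003 m and horizontal distance between key_tip and slot_floor below 0.008 m and angle between key's own z axis and vertical below 0.2 rad), for 0.1 s.
2. the fastener is turned beyond 1.1 rad with the key in its slot (all of step 1 and value of joint fastener above 1.1 rad), for 0.1 s.
At the end, for the whole second after the job is handed in: The fastener is turned beyond 1.1 rad and up again (plunger under 1 mm), and the key stands at rest in the holder, released: tip at least 21 mm below the mouth, within 6 mm of its centre, upright within 0.1 rad (value of joint fastener above 1.1 rad and value of joint plunger below 0.001 m and z of key_tip in the frame of holder_mouth below -0.021 m and horizontal distance between key_tip and holder_mouth below 0.006 m and angle between key's own z axis and vertical below 0.1 rad and linear speed of key below 0.02 m/s); the robot touches nothing.
It fails at once if the key presses or wrenches the logger or its fastener with more than 25 N (contact force between key and logger above 25 N).
It fails at once if the robot itself touches the logger or its fastener with more than 2 N (contact force between any of the fingers, the arm and logger above 2 N).
It fails at once if a bystander is moved by more than 20 mm (distance of any of petri_bench, timer, tally_counter, cover_slips, eraser, forceps from where it was at the start of the episode above 0.02 m).
It also fails if it takes over 64 s, if anything falls off the work surface, if the arm or the gripper's body presses on something with over 40 N, if the wrist force passes 120 N, or if a joint passes its speed limit or range.

## Robot

A 7-joint arm with a two-finger parallel gripper is mounted at the origin on a cart in front of the work surface, level with it; the furniture and walls round the work are solid. World frame = base frame: x ahead of the robot, y to its left, z up, the work surface at z = 0. Lengths are in mm, angles in rad, forces in N, time in s.
With the tool pointing down it reaches from about 400 to 875 mm from the base axis. Payload 6.5 kg.
Tool frame: the origin (TCP) lies at the very end of the fingers, on their centre line; the grasp point (between the pads) lies 19 mm behind it; z points along the fingers, y is the direction in which the jaws open and shut (so a half turn about z gives the same grasp; the last joint's range is limited). The gripper opens to 85 mm and grips with 20 to 120 N. Pads are 22 mm wide; open, the fingers measure 114 mm over their backs; the gripper's body (76 mm by 85 mm) begins 54 mm behind the grasp point. The pads swing forward as they close: fully open they stand 13 mm farther back than shut.
Start: joints at [-1.182, 0.536, -0.004, 1.538, 0.003, 1.067, -0.071], TCP at [285.528, 583.921, 231.29] pointing down, gripper open.
Joint ranges: [-2.7, 2.7], [-0.37, 2.16], [-1.27, 1.26], [0.24, 2.4], [-1.31, 4.45], [0.19, 1.91], [-2.76, 2.76]. Speed limits (rad/s): [2.39, 2.39, 3.14, 3.14, 3.14, 3.14, 3.14].

## Interface

Orientations are given as a rotation vector (axis times angle).
In Python, from workcell import env gives the robot as it stands.
- The arm moves only by the shell command python3 -m pendant 'ROWS'. ROWS is JSON, a list of rows, each a list of 3 entries, a list of its own where there are three numbers: the shift along the tool's x, y, z in m, then the turn, a rotation vector about the tool's x, y, z in rad, then the opening, from -1 (shut) to 1 (fully open). In form: [[[tx, ty, tz], [rx, ry, rz], gripper], ...]. A call has 1 to 10 rows; each row shifts and turns the commanded pose from where the row before left it, along the tool's axes as they then stand; what a row does not reach is not made up. A row lasts 1/8 s, in which the tool goes at most 62.5 mm and 10.7 degrees, less where a joint would pass 70% of its speed; a pose out of reach is approached as far as the arm can. A call with a gripper value outside its range is refused whole. The fingers move at their own pace and stop on an object; the grip force is fixed at half the most. Time passes only in rows, so rows that do not move let the fingers close. It gives the time, the measured TCP pose, the force and the opening at its end, in the units of the state.
- env.observe(): the state, without advancing time (a new reading comes with each control period).
- env.get_image(name): name is "side" or "top" or "wrist"; returns (picture, depth): 400x640x3 uint8, red, green, blue; 400x640 float32, mm along the optical axis (not along the pixel's ray), 0 where there is no reading.
- env.calibration(name): a dict with "mtx" (3x3 intrinsics, pixels), "distortion" ([k1, k2, p1, p2, k3] as OpenCV has them; the pictures are not rectified), "rvec" (rotation vector, rad) and "tvec" (3), from world to camera coordinates, as OpenCV has them. Camera axes: x right, y down, z forward; pixel columns grow to the right and rows downward; lengths in mm; the calibration is good to about 2 mm. A picture is of the moment at which its call begins: read the wrist's pose just before it. calibration takes no time and is no camera call; for the wrist camera it gives the pose at the moment of the call.
- env.sign_off(): hands the job in, once; it reports no verdict.
The state is a dict: "time": time; "q": joint angles; "qd": joint speeds; "effort": joint torques, N m; "tcp_pos": TCP position; "eef_rot": TCP orientation; "wrist_force": force on the tool from outside, world axes, zero at the start; "torque": the same for the moment, N m; "width": opening from 0.0 (shut) to 1.0 (fully open).
Only numpy, scipy, OpenCV 4.12 (cv2) and the standard library are available. Lean on these libraries where they do the work, as an engineer would, in place of code of your own. Each camera call takes 0.05 s, during which the arm holds its last target. There are 200 camera calls.

## Working session

There is one attempt and no reset: what is moved stays moved. The work goes in short steps, Python scripts to look and compute and a shell command to move; the robot and the scene stay as the last step left them, time stands still between calls to the robot, and variables do not carry over. Pictures are saved under pics/ and viewed, about 8 in all and at most 12, crops included, and the job is handed in when it is done.

```bash
ls; mkdir -p pics; cat > h.py <<'E'
from workcell import env
import numpy as np, cv2
def cal(n):
    c=env.calibration(n); R=cv2.Rodrigues(np.array(c["rvec"],float))[0]
    return np.array(c["mtx"],float),np.array(c["distortion"],float),R,np.array(c["tvec"],float).ravel()
def ray(n,uv,c=None):
    K,d,R,t=c or cal(n)
    p=cv2.undistortPoints(np.array(uv,float).reshape(-1,1,2),K,d).reshape(-1,2)
    v=np.c_[p,np.ones(len(p))]@R
    return -R.T@t, v
def onz(n,uv,z,c=None):
    o,v=ray(n,uv,c); return o+v*((z-o[2])/v[:,2])[:,None]
def proj(n,P,c=None):
    K,d,R,t=c or cal(n)
    return cv2.projectPoints(np.array(P,float).reshape(-1,3),cv2.Rodrigues(R)[0],t,K,d)[0].reshape(-1,2)
def save(f,im): cv2.imwrite("pics/"+f,im[...,::-1])
E
python3 - <<'E'
from h import *
s=env.observe(); print(s)
for n in("top","side"):
    im,d=env.get_image(n); save(n+"0.png",im); np.save(n+"_d.npy",d); 
    K,_,R,t=cal(n); print(n,K.tolist(),(-R.T@t).round(),R.round(2).tolist())
E
```

```text
pics
{'time': 0.0, 'q': array([-1.18219516,  0.53716923, -0.00443503,  1.53885966,  0.00259791,
        1.06729644, -0.07120493]), 'qd': array([ 1.93490937e-04,  1.58519757e-03, -2.71543142e-04,  1.02635688e-03,
        8.13991340e-05,  4.21623616e-04, -1.57722032e-03]), 'effort': array([-7.36196143e-04, -5.83399236e+01,  1.04796700e+00, -2.59115392e+01,
        1.22156067e-02,  9.23666259e-03, -1.77297630e-05]), 'tcp_pos': array([285.27736679, 583.35620362, 230.41638473]), 'eef_rot': array([-7.08102684e-01, -3.06047784e+00,  2.68038608e-03]), 'wrist_force': array([-0.44792575, -0.6966925 ,  0.54607614]), 'torque': array([-0.03049063, -0.03005768,  0.02239123]), 'width': 1.0020378053467773}
top [[364.4243701216981, 0.0, 315.51312647326523], [0.0, 364.4243701216981, 197.55268091347605], [0.0, 0.0, 1.0]] [ 438.  -99. 1096.] [[0.03, -1.0, 0.03], [-0.98, -0.03, -0.17], [0.17, -0.03, -0.98]]
side [[373.465167872883, 0.0, 317.29893579220914], [0.0, 373.465167872883, 198.50244502053422], [0.0, 0.0, 1.0]] [  500. -1081.   811.] [[0.99, -0.15, 0.0], [-0.09, -0.59, -0.8], [0.12, 0.79, -0.6]]
```

View pics/top0.png

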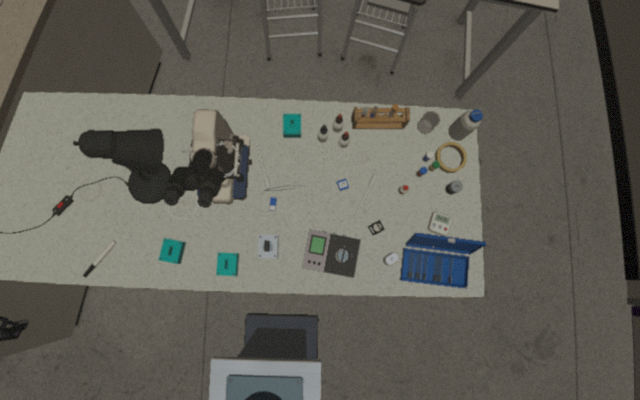

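View pics/side0.png

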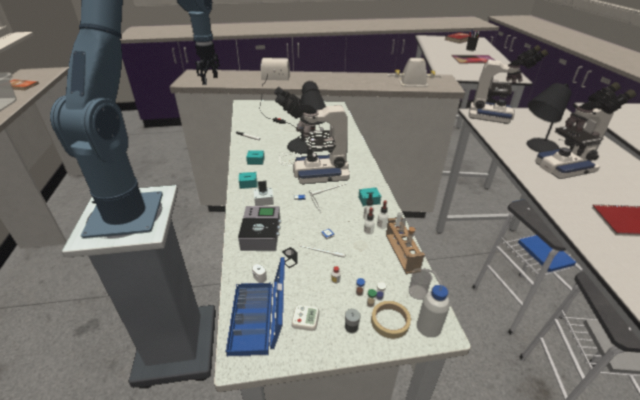

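The candidates for the holder are grey with a key at top px (267,246), and turquoise ones at (227,264), (171,251) and (291,125), which are decoys. The logger is at (332,252), with its fastener at about (342,256). The forceps are near (285,187) or (370,185). I'll check the choice in one close crop and measure.

```bash
python3 - <<'E'
from h import *
im=cv2.imread("pics/top0.png")[...,::-1]; s2=cv2.imread("pics/side0.png")[...,::-1]
a=cv2.resize(im[220:285,245:375],None,fx=6,fy=6,interpolation=cv2.INTER_CUBIC)
b=cv2.resize(s2[170:260,225:300],None,fx=2.2,fy=2.2,interpolation=cv2.INTER_CUBIC)
o=np.zeros((a.shape[0]+b.shape[0],780,3),np.uint8); o[:a.shape[0]]=a; o[a.shape[0]:,:b.shape[1]]=b
save("crop0.png",o)
c=cal("top")
print(onz("top",[[267,246]],36,c),onz("top",[[342,256]],64,c),onz("top",[[332,252]],62,c))
g=env.observe(); w=cal("wrist"); from scipy.spatial.transform import Rotation as Ro
Rt=Ro.from_rotvec(g["eef_rot"]).as_matrix(); print("tool",Rt.round(3).tolist()); print("cam in tool", (Rt.T@(-w[2].T@w[3]-g["tcp_pos"])).round(1), (w[2]@Rt).round(3).tolist(), w[0].round(0).tolist())
E
```

```text
[[475.81400546   8.40597948  36.        ]] [[ 453.54555063 -205.90963687   64.        ]] [[ 463.93081681 -177.63744299   62.        ]]
tool [[-0.898, 0.439, -0.001], [0.439, 0.898, -0.001], [-0.0, -0.002, -1.0]]
cam in tool [  74.7   -0.4 -143.3] [[0.0, 1.0, 0.001], [-0.954, 0.001, -0.299], [-0.299, -0.001, 0.954]] [[300.0, 0.0, 314.0], [0.0, 300.0, 202.0], [0.0, 0.0, 1.0]]
```

View pics/crop0.png

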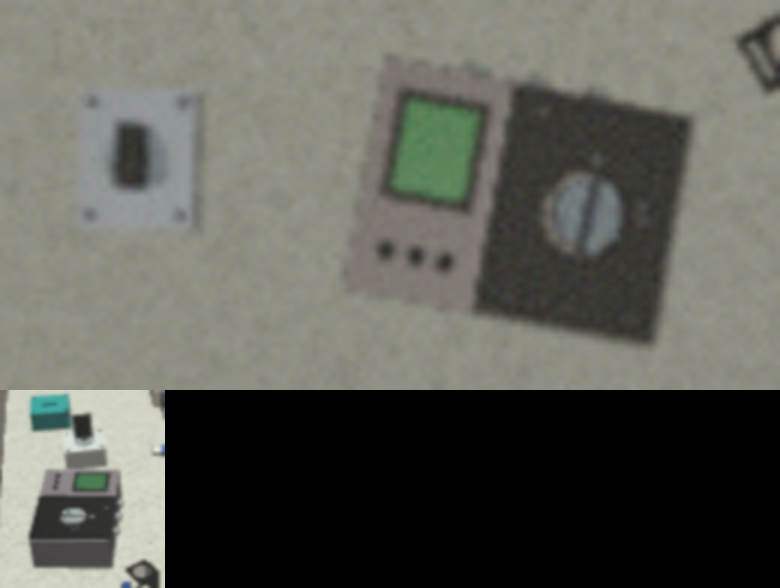

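```bash
python3 -m pendant '[[[-0.041,-0.044,-0.002],[0,0,0],1],[[-0.041,-0.044,-0.002],[0,0,0],1],[[-0.041,-0.044,-0.002],[0,0,0],1],[[-0.041,-0.044,-0.002],[0,0,0],1],[[-0.041,-0.044,-0.002],[0,0,0],1],[[-0.041,-0.044,-0.002],[0,0,0],1],[[-0.041,-0.044,-0.002],[0,0,0],1],[[-0.041,-0.044,-0.002],[0,0,0],1],[[-0.041,-0.044,-0.002],[0,0,0],1],[[-0.041,-0.044,-0.002],[0,0,0],1]]'; python3 -m pendant '[[[0,0,0],[0,0,-0.152],1],[[0,0,0],[0,0,-0.152],1],[[0,0,0],[0,0,-0.152],1],[[0,0,0],[0,0,0],1],[[0,0,0],[0,0,0],1]]'
python3 - <<'E'
from h import *
c=cal("wrist"); g=env.observe(); print(g["tcp_pos"],g["eef_rot"],g["q"])
im,d=env.get_image("wrist"); save("w1.png",im); np.savez("w1.npz",im=im,d=d,K=c[0],D=c[1],R=c[2],t=c[3])
E
```

```text
time: 1.35
tcp_pos: [460.7, 6.7, 251.4]
eef_rot: [0.708, 3.061, 0.0]
wrist_force: [0.7, 1.4, 0.3]
width: 1.002
time: 1.98
tcp_pos: [460.4, 8.5, 251.2]
eef_rot: [-0.003, -3.141, 0.0]
wrist_force: [1.0, 0.6, 0.4]
width: 1.002
[460.44374603   8.54389447 251.18753748] [-2.67459489e-03 -3.14135854e+00  3.04129827e-05] [-0.32463428  0.18509437  0.23594486  2.00940544 -0.05280424  0.95300214
  1.5071334 ]
```

View pics/w1.png

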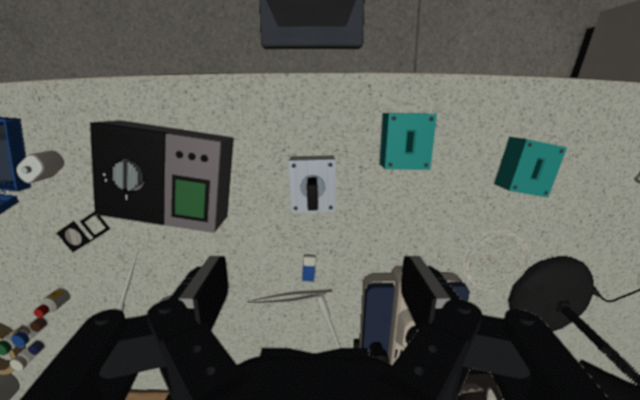

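The wrist view shows the grey holder at (312,185) with the key's dark grip at (312,193), the logger at (160,175), the fastener head at (127,175), and turquoise decoys at (408,140) and (530,167). Next I measure the holder and key, and the logger roughly.

```bash
python3 - <<'E'
from h import *
z=np.load("w1.npz"); im,d=z["im"],z["d"]; c=(z["K"],z["D"],z["R"],z["t"])
K,D,R,t=c
v,u=np.mgrid[100:250,80:350]; dd=d[100:250,80:350]
p=cv2.undistortPoints(np.stack([u,v],-1).reshape(-1,1,2).astype(float),K,D).reshape(-1,2)
P=(np.c_[p,np.ones(len(p))]*dd.reshape(-1,1)-t)@R; P=P.reshape(v.shape+(3,))
def rep(n,m):
    pts=P[m][:,:2].astype(np.float32); print(n,m.sum(),"z",np.median(P[m][:,2]).round(1),"rect",cv2.minAreaRect(pts), "mean",pts.mean(0).round(1))
x,y,zz=P[...,0],P[...,1],P[...,2]
nearh=(abs(x-476)<60)&(abs(y-8)<50)
top=nearh&(zz>30)&(zz<42); rep("holder top",top)
g=nearh&(zz>78)&(zz<95); rep("grip top",g); rep("grip>50",nearh&(zz>50))
rep("logger",(y<-60)&(zz>55)&(zz<72)&(y>-300))
cr=cv2.resize(im[140:230,260:370],None,fx=4,fy=4,interpolation=cv2.INTER_CUBIC); cr2=cv2.resize(im[130:220,90:160],None,fx=4,fy=4,interpolation=cv2.INTER_CUBIC)
save("c1.png",np.hstack([cr,cr2]))
print(onz("wrist",[[289,158],[335,156],[290,213],[337,210]],36,c).round(1))
E
```

```text
holder top 2045 z 36.9 rect ((476.85064697265625, 4.909900665283203), (66.789306640625, 55.81413650512695), 1.0679857730865479) mean [473.3   5.2]
grip top 303 z 84.5 rect ((476.3388977050781, 5.0811872482299805), (29.811729431152344, 11.962699890136719), 2.3471498489379883) mean [475.6   5.1]
grip>50 371 z 84.3 rect ((476.3288879394531, 5.316536903381348), (29.976316452026367, 12.221610069274902), 1.477315068244934) mean [473.5   5.2]
logger 11842 z 63.0 rect ((461.4165344238281, -177.54345703125), (149.0914764404297, 111.56478881835938), 80.78349304199219) mean [ 458.5 -175.2]
[[441.7 -22.9  36. ]
 [439.3  32.1  36. ]
 [511.4 -23.5  36. ]
 [507.4  35.9  36. ]]
```

View pics/c1.png

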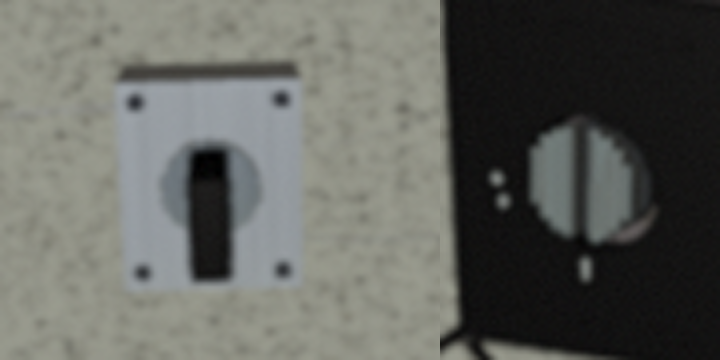

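```bash
python3 -m pendant '[[[-0.016,-0.0035,0.04],[0,0,-0.025],1],[[0,0,0.05],[0,0,0],1],[[0,0,0.05],[0,0,0],1],[[0,0,0.04],[0,0,0],1],[[0,0,0.024],[0,0,0],1],[[0,0,0],[0,0,0],1]]'; python3 -m pendant '[[[0,0,0],[0,0,0],-1],[[0,0,0],[0,0,0],-1],[[0,0,0],[0,0,0],-1],[[0,0,0],[0,0,0],-1],[[0,0,0],[0,0,0],-1],[[0,0,0],[0,0,0],-1],[[0,0,0],[0,0,0],-1],[[0,0,0],[0,0,0],-1]]'; python3 -c "
from h import *; g=env.observe(); print(g['tcp_pos'],g['eef_rot'],g['width'],g['torque'])"
```

```text
time: 2.78
tcp_pos: [475.3, 5.0, 46.0]
eef_rot: [0.039, -3.138, 0.001]
wrist_force: [-0.1, 0.0, 0.5]
width: 0.997
time: 3.78
tcp_pos: [477.0, 5.2, 47.9]
eef_rot: [-0.041, 3.141, 0.0]
wrist_force: [-0.2, -0.0, 6.2]
width: 0.129
[476.9692892    5.15769137  47.85023457] [-4.12212863e-02  3.14053831e+00  3.47631312e-04] 0.129266126257834 [0.03911955 0.19375447 0.04275273]
```

```bash
python3 -m pendant '[[[0,0,-0.02],[0,0,0],-1],[[0,0,-0.04],[0,0,0],-1],[[0,0,-0.045],[0,0,0],-1],[[0.01,-0.05,0],[0,0,0.09],-1],[[0.01,-0.05,0],[0,0,0.09],-1],[[0,-0.05,0],[0,0,0],-1],[[0,-0.02,0],[0,0,0],-1],[[0,0,0],[0,0,0],-1],[[0,0,0],[0,0,0],-1]]'
python3 - <<'E'
from h import *
for i in (0,):
    c=cal("wrist"); g=env.observe(); print(g["tcp_pos"],g["eef_rot"],g["wrist_force"])
    im,d=env.get_image("wrist"); np.savez("w2.npz",im=im,d=d,K=c[0],D=c[1],R=c[2],t=c[3])
save("w2.png",im)
print(proj("wrist",[[456.3,-209.1,64]],c))
E
```

```text
time: 4.9
tcp_pos: [444.2, -162.4, 152.2]
eef_rot: [-0.24, -3.132, -0.001]
wrist_force: [0.4, 0.7, -0.9]
width: 0.133
[ 444.1500439  -162.40636501  152.19738618] [-2.39510060e-01 -3.13218399e+00 -1.11322586e-03] [ 0.44158524  0.68038811 -0.90899159]
[[261.93782733 227.24068285]]
```

View pics/w2.png

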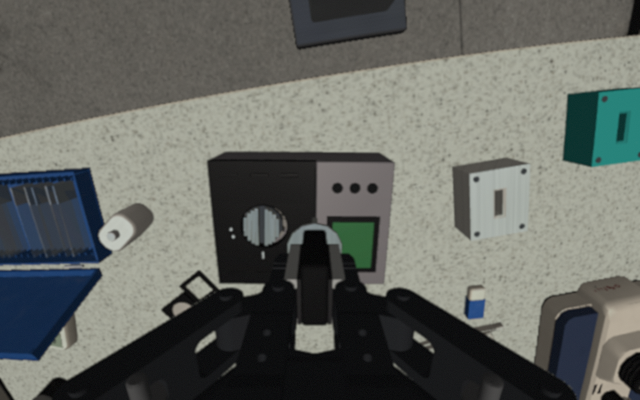

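The key is held upright, with its flange at (314,240). The fastener head is at (263,226) with its slot close to the bar mark, and the empty holder pocket is at (499,203). Next I measure the head, the slot and the held key from here.

```bash
python3 - <<'E'
from h import *
z=np.load("w2.npz"); im,d=z["im"],z["d"]; c=(z["K"],z["D"],z["R"],z["t"]); K,D,R,t=c
v,u=np.mgrid[0:400,0:640]
p=cv2.undistortPoints(np.stack([u,v],-1).reshape(-1,1,2).astype(float),K,D).reshape(-1,2)
P=((np.c_[p,np.ones(len(p))]*d.reshape(-1,1)-t)@R).reshape(400,640,3)
x,y,zz=P[...,0],P[...,1],P[...,2]
m=(zz>55)&(zz<70)&(abs(u-300)<110)&(abs(v-215)<75)
print("logger",m.sum(),np.median(zz[m]),cv2.minAreaRect(np.stack([x[m],y[m]],-1).astype(np.float32)))
roi=(abs(u-263)<26)&(abs(v-226)<26); g=cv2.cvtColor(im,cv2.COLOR_RGB2GRAY)
h=((roi)&(g>75)).astype(np.uint8)
n,l,st,ce=cv2.connectedComponentsWithStats(h); print(st[1:].tolist())
big=np.isin(l,[i for i in range(1,n) if st[i,4]>80])
pts=onz("wrist",np.c_[u[big],v[big]],64,c)[:,:2].astype(np.float32); print("head",pts.mean(0),cv2.minEnclosingCircle(pts),len(pts))
cc=np.array([456.3,-209.1])
PP=onz("wrist",np.c_[u[roi],v[roi]],64,c)[:,:2]; 
cen=np.array(cv2.minEnclosingCircle(pts)[0]); gg=g[roi]
s=(np.hypot(*(PP-cen).T)<14)&(gg<75); a=cv2.fitLine(PP[s].astype(np.float32),cv2.DIST_HUBER,0,.01,.01).ravel(); print("slot",s.sum(),a,np.degrees(np.arctan(a[1]/a[0])))
# slot by depth
s=roi&(zz<61.5)&(np.hypot(x-cen[0],y-cen[1])<15); print("deep",s.sum(),P[s][:,:3].mean(0) if s.sum() else "")
hm=(zz>30)&(zz<42)&(u>440)&(u<545)&(v>140)&(v<250); print("holder",cv2.minAreaRect(np.stack([x[hm],y[hm]],-1).astype(np.float32)),P[hm].mean(0))
g2=env.observe()
km=(zz>75)&(zz<260)&(abs(u-315)<40)&(v>215)&(v<330)
for a0 in range(100,260,8):
    q=km&(zz>=a0)&(zz<a0+8)
    if q.sum()>15: print(a0,q.sum(),P[q].mean(0).round(1),P[q].min(0).round(1)[:2],P[q].max(0).round(1)[:2])
np.save("P2.npy",P)
print("cmd tcp",g2["tcp_pos"])
cr=cv2.resize(im[190:260,225:355],None,fx=6,fy=6,interpolation=cv2.INTER_CUBIC); save("c2.png",cr)
E
```

```text
logger 17764 62.87370152298649 ((461.25909423828125, -177.52230834960938), (148.36546325683594, 111.19192504882812), 80.94208526611328)
[[243, 208, 16, 37, 468], [264, 209, 23, 37, 552], [287, 241, 2, 11, 20], [262, 251, 2, 1, 2]]
head [ 456.1015  -208.36879] ((455.81256103515625, -207.31185913085938), 18.86075210571289) 1020
slot 168 [ 9.7695267e-01 -2.1345609e-01  4.5503625e+02 -2.0959062e+02] -12.324965
deep 301 [ 454.5194519  -204.6926978    56.16063074]
holder ((476.6260681152344, 4.805500030517578), (67.23493194580078, 58.52969741821289), 1.2145054340362549) [474.48765362   3.22570175  36.10825089]
140 562 [ 435.  -161.6  143.9] [ 428.4 -178.1] [ 447.7 -148. ]
148 84 [ 429.4 -160.9  153.5] [ 428.3 -167. ] [ 432.  -155.3]
156 419 [ 433.7 -161.6  160.5] [ 428.  -180.9] [ 441.9 -143.7]
164 585 [ 434.3 -161.4  168. ] [ 428.1 -180.9] [ 441.9 -143.3]
172 645 [ 433.9 -161.4  176.1] [ 428.1 -179.9] [ 442.1 -144.3]
180 793 [ 434.6 -161.5  184.6] [ 428. -179.] [ 459.5 -145.3]
188 2248 [ 442.2 -162.9  189.6] [ 428.3 -176.5] [ 458.7 -146.2]
196 725 [ 436.5 -161.9  199.8] [ 429.3 -175.8] [ 452.7 -146.7]
204 539 [ 433.7 -161.2  207.9] [ 430.8 -175.2] [ 439.1 -147.7]
212 182 [ 430.6 -160.9  217.8] [ 426.6 -174.1] [ 439.  -148.9]
220 437 [ 428.8 -160.4  223. ] [ 426.  -172.3] [ 433.6 -149.1]
cmd tcp [ 444.27287005 -162.15295287  152.1920917 ]
```

View pics/c2.png

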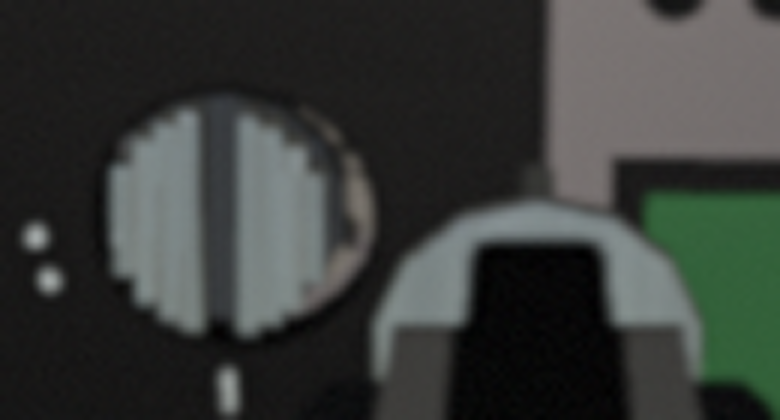

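```bash
python3 -m pendant '[[[-0.0188,-0.0443,0],[0,0,0.06],-1],[[0,0,0.02],[0,0,0],-1],[[0,0,0.022],[0,0,0],-1],[[0,0,0],[0,0,0],-1],[[0,0,0],[0,0,0],-1],[[0,0,0],[0,0,0],-1]]'
python3 - <<'E'
from h import *
from scipy.spatial.transform import Rotation as Ro
c=cal("wrist"); g=env.observe(); 
Rt=Ro.from_rotvec(g["eef_rot"]).as_matrix(); print(g["tcp_pos"],g["wrist_force"],"keyx deg",np.degrees(np.arctan2(-Rt[1,0],-Rt[0,0])), "z",Rt[:,2],g['q'][6])
im,d=env.get_image("wrist"); K,D,R,t=c
uv=proj("wrist",[[456,-209.3,64]],c)[0]; print(uv)
a,b=int(uv[0]),int(uv[1])
save("c3.png",cv2.resize(im[b-60:b+40,a-65:a+65],None,fx=5.5,fy=5.5,interpolation=cv2.INTER_CUBIC))
np.savez("w3.npz",im=im,d=d,K=K,D=D,R=R,t=t)
E
```

```text
time: 5.7
tcp_pos: [456.6, -210.1, 111.2]
eef_rot: [0.334, 3.122, -0.0]
wrist_force: [-0.1, 0.0, -1.1]
width: 0.131
[ 456.58210909 -210.11945366  111.17961698] [-0.12303535  0.02222403 -1.05518855] keyx deg -12.210234615142229 z [ 1.58748453e-03 -3.47731878e-04 -9.99998679e-01] 1.9129667760260127
[316.52703567 222.74368687]
```

View pics/c3.png

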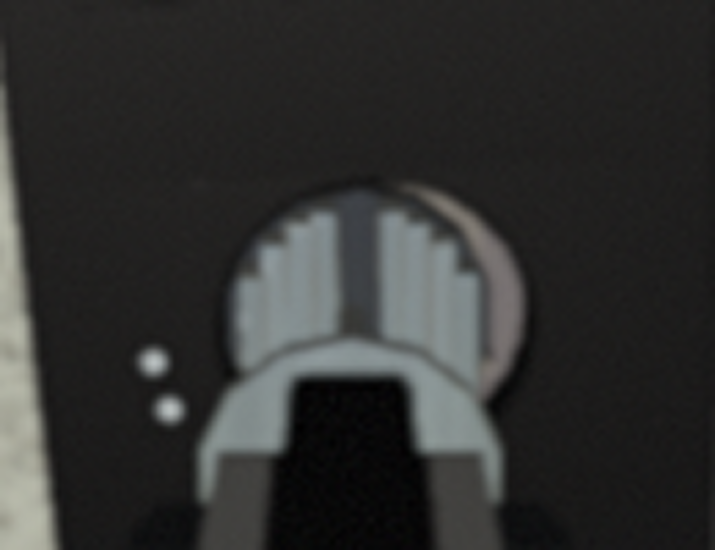

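Slot centre line is at about crop x 360 and the blade/flange axis at about 350, so the key needs about +1.1 mm in tool y. I then lower it in small steps.

```bash
python3 -m pendant '[[[0,0.0011,0.004],[0,0,0],-1],[[0,0,0.004],[0,0,0],-1],[[0,0,0],[0,0,0],-1],[[0,0,0.002],[0,0,0],-1],[[0,0,0],[0,0,0],-1]]'; python3 -m pendant '[[[0,0,0.002],[0,0,0],-1],[[0,0,0.001],[0,0,0],-1],[[0,0,0.001],[0,0,0],-1],[[0,0,0],[0,0,0],-1]]';python3 -m pendant '[[[0,0,0.001],[0,0,0],-1],[[0,0,0.001],[0,0,0],-1],[[0,0,0],[0,0,0],-1]]'
```

```text
time: 6.38
tcp_pos: [456.0, -209.2, 100.2]
eef_rot: [-0.335, -3.123, -0.0]
wrist_force: [0.0, 0.5, -1.1]
width: 0.135
time: 6.88
tcp_pos: [456.0, -209.2, 96.2]
eef_rot: [-0.335, -3.124, -0.0]
wrist_force: [-0.5, 0.0, -1.9]
width: 0.134
time: 7.25
tcp_pos: [456.0, -209.2, 94.2]
eef_rot: [-0.335, -3.123, -0.0]
wrist_force: [0.2, -0.7, -1.0]
width: 0.133
```

```bash
python3 -m pendant '[[[0,0,0.001],[0,0,0],-1],[[0,0,0.001],[0,0,0],-1],[[0,0,0],[0,0,0],-1]]';for i in 1 2 ; do :; done; python3 -m pendant '[[[0,0,0.001],[0,0,0],-1],[[0,0,0],[0,0,0],-1]]';python3 -m pendant '[[[0,0,0.001],[0,0,0],-1],[[0,0,0],[0,0,0],-1]]';python3 -m pendant '[[[0,0,0.001],[0,0,0],-1],[[0,0,0],[0,0,0],-1]]'
```

```text
time: 7.62
tcp_pos: [456.2, -209.2, 92.4]
eef_rot: [0.335, 3.123, 0.0]
wrist_force: [-0.5, -0.9, 2.4]
width: 0.132
time: 7.88
tcp_pos: [456.2, -209.3, 91.3]
eef_rot: [0.335, 3.123, -0.0]
wrist_force: [-0.2, 0.1, 1.5]
width: 0.135
time: 8.12
tcp_pos: [456.2, -209.3, 90.3]
eef_rot: [0.335, 3.123, -0.0]
wrist_force: [-1.1, -0.2, 2.8]
width: 0.131
time: 8.38
tcp_pos: [456.1, -209.3, 89.3]
eef_rot: [0.335, 3.124, -0.0]
wrist_force: [-0.4, 0.2, 3.6]
width: 0.135
```

```bash
python3 -m pendant '[[[0,0,0.0005],[0,0,0],-1],[[0,0,0],[0,0,0],-1]]' | grep -E "tcp|force";python3 -m pendant '[[[0,0,0.0005],[0,0,0],-1],[[0,0,0],[0,0,0],-1]]'| grep -E "tcp|force";python3 -m pendant '[[[0,0,0.0005],[0,0,0],-1],[[0,0,0],[0,0,0],-1]]'| grep -E "tcp|force"
```

```text
tcp_pos: [456.1, -209.2, 88.8]
wrist_force: [0.5, -0.2, 3.5]
tcp_pos: [456.1, -209.3, 88.3]
wrist_force: [-0.2, -0.9, 5.2]
tcp_pos: [456.1, -209.2, 87.8]
wrist_force: [-0.3, -0.6, 4.0]
```

```bash
python3 -m pendant '[[[0,0,0.0005],[0,0,0],-1],[[0,0,0],[0,0,0],-1]]' | grep -E "tcp|force";python3 -m pendant '[[[0,0,0.0005],[0,0,0],-1],[[0,0,0],[0,0,0],-1]]'| grep -E "tcp|force";python3 -m pendant '[[[0,0,0.0005],[0,0,0],-1],[[0,0,0],[0,0,0],-1]]'| grep -E "tcp|force"
```

```text
tcp_pos: [456.1, -209.2, 87.3]
wrist_force: [0.4, 0.8, 4.7]
tcp_pos: [456.1, -209.2, 86.8]
wrist_force: [-0.2, 0.3, 5.0]
tcp_pos: [456.1, -209.2, 86.3]
wrist_force: [0.4, 0.8, 5.1]
```

```bash
python3 -m pendant '[[[0,0,0.0005],[0,0,0],-1],[[0,0,0],[0,0,0],-1]]' | grep -E "tcp|force";python3 -m pendant '[[[0,0,0.0005],[0,0,0],-1],[[0,0,0],[0,0,0],-1]]'| grep -E "tcp|force";python3 -m pendant '[[[0,0,0.0005],[0,0,0],-1],[[0,0,0],[0,0,0],-1]]'| grep -E "tcp|force"
```

```text
tcp_pos: [456.1, -209.2, 85.8]
wrist_force: [0.0, 0.1, 2.9]
tcp_pos: [456.1, -209.2, 85.3]
wrist_force: [0.7, 0.1, 4.0]
tcp_pos: [456.1, -209.2, 84.8]
wrist_force: [-0.2, -0.8, 5.1]
```

```bash
python3 -m pendant '[[[0,0,0.0005],[0,0,0],-1],[[0,0,0],[0,0,0],-1]]' | grep -E "tcp|force";python3 -m pendant '[[[0,0,0.0005],[0,0,0],-1],[[0,0,0],[0,0,0],-1]]'| grep -E "tcp|force";python3 -m pendant '[[[0,0,0.0005],[0,0,0],-1],[[0,0,0],[0,0,0],-1]]'| grep -E "tcp|force"
```

```text
tcp_pos: [456.1, -209.2, 84.3]
wrist_force: [0.8, -0.5, 5.0]
tcp_pos: [456.1, -209.2, 83.8]
wrist_force: [0.3, -0.1, 4.7]
tcp_pos: [456.1, -209.3, 83.4]
wrist_force: [0.2, -0.8, 6.0]
```

```bash
python3 -m pendant '[[[0,0,0.0005],[0,0,0],-1],[[0,0,0],[0,0,0],-1]]' | grep -E "tcp|force";python3 -m pendant '[[[0,0,0.0005],[0,0,0],-1],[[0,0,0],[0,0,0],-1]]'| grep -E "tcp|force";python3 -m pendant '[[[0,0,0.0005],[0,0,0],-1],[[0,0,0],[0,0,0],-1]]'| grep -E "tcp|force"
```

```text
tcp_pos: [456.1, -209.2, 82.9]
wrist_force: [-0.1, -0.9, 5.9]
tcp_pos: [456.2, -209.2, 82.5]
wrist_force: [0.2, 0.6, 7.5]
tcp_pos: [456.2, -209.3, 82.3]
wrist_force: [-1.5, 0.8, 11.1]
```

```bash
python3 -m pendant '[[[0,0,0.0004],[0,0,0],-1],[[0,0,0],[0,0,0],-1]]' | grep -E "tcp|force"
```

```text
tcp_pos: [456.3, -209.3, 82.1]
wrist_force: [-1.7, 1.2, 12.5]
```

Bottom felt at TCP z ≈ 82.5 with 12–13 N. I ease back 3 mm to about 85.5, then turn.

```bash
python3 -m pendant '[[[0,0,-0.002],[0,0,0],-1],[[0,0,-0.002],[0,0,0],-1],[[0,0,0],[0,0,0],-1]]' | grep -E "tcp|force"; python3 -m pendant '[[[0,0,0],[0,0,0.1],-1],[[0,0,0],[0,0,0.1],-1],[[0,0,0],[0,0,0.05],-1],[[0,0,0],[0,0,0],-1]]'; python3 -c "
from h import *; g=env.observe(); print(g['torque'],g['wrist_force'],g['q'])"
```

```text
tcp_pos: [456.1, -209.2, 85.6]
wrist_force: [0.4, 0.1, 4.9]
time: 13.25
tcp_pos: [456.1, -209.3, 85.4]
eef_rot: [0.723, 3.057, -0.0]
wrist_force: [-0.5, -0.1, 4.3]
width: 0.137
[-0.04444857  0.07018421  0.01271828] [-0.51352125 -0.09313216  4.33628228] [ 0.05946675  0.53594264  0.35512773  2.04375691 -0.31339025  0.61287139
  1.73370322]
```

```bash
python3 -m pendant '[[[0,0,0],[0,0,0.1],-1],[[0,0,0],[0,0,0.1],-1],[[0,0,0],[0,0,0],-1]]'; python3 -c "
from h import *; g=env.observe(); print(g['torque'],g['wrist_force'],g['q'])"
```

```text
time: 13.62
tcp_pos: [456.0, -209.4, 85.4]
eef_rot: [1.025, 2.97, -0.001]
wrist_force: [-0.1, 0.0, 4.8]
width: 0.13
[-0.17088243  0.00340404 -0.01330172] [-0.11596443  0.0387311   4.76572772] [ 0.01855659  0.54463003  0.40848162  2.04612223 -0.36145568  0.61923387
  1.57773994]
```

```bash
python3 -m pendant '[[[0,0,0],[0,0,0.11],-1],[[0,0,0],[0,0,0.11],-1],[[0,0,0],[0,0,0.11],-1],[[0,0,0],[0,0,0.11],-1],[[0,0,0],[0,0,0],-1]]'| grep -E "tcp|force"; python3 -m pendant '[[[0,0,0],[0,0,0.11],-1],[[0,0,0],[0,0,0.11],-1],[[0,0,0],[0,0,0.11],-1],[[0,0,0],[0,0,0.11],-1],[[0,0,0],[0,0,0],-1],[[0,0,0],[0,0,0],-1]]'; python3 -c "
from h import *
from scipy.spatial.transform import Rotation as Ro
g=env.observe(); print(g['torque'],g['wrist_force'],g['q'])
Rt=Ro.from_rotvec(g['eef_rot']).as_matrix(); print('keyx deg',np.degrees(np.arctan2(-Rt[1,0],-Rt[0,0])),Rt[:,2])"
```

```text
tcp_pos: [455.5, -209.8, 85.3]
wrist_force: [-0.9, -1.4, 5.2]
time: 15.0
tcp_pos: [455.1, -209.8, 85.2]
eef_rot: [-2.191, -2.25, 0.002]
wrist_force: [-3.2, -2.5, 5.6]
width: 0.132
[-0.59531324  0.77606929 -0.00092631] [-3.18096898 -2.51118038  5.59885889] [-0.15232906  0.60094947  0.63946519  2.05602489 -0.57495578  0.66681924
  0.89589529]
keyx deg -88.4719176449023 [-1.39268666e-03 -6.74668124e-04 -9.99998803e-01]
```

```bash
python3 -m pendant '[[[0,0,0],[0,0,-0.06],-1],[[0,0,-0.002],[0,0,0],-1],[[0,0,-0.003],[0,0,0],-1],[[0,0,-0.003],[0,0,0],-1],[[0,0,-0.003],[0,0,0],-1],[[0,0,0],[0,0,0],-1]]'| grep -E "tcp|force"; python3 -m pendant '[[[0,0,-0.005],[0,0,0],-1],[[0,0,-0.01],[0,0,0],-1],[[0,0,-0.02],[0,0,0],-1],[[0,0,-0.025],[0,0,0],-1],[[0,0,0],[0,0,0],-1],[[0,0,0],[0,0,0],-1]]'
python3 - <<'E'
from h import *
from scipy.spatial.transform import Rotation as Ro
c=cal("wrist"); g=env.observe(); 
Rt=Ro.from_rotvec(g["eef_rot"]).as_matrix(); print(g["tcp_pos"],g["wrist_force"],"keyx deg",np.degrees(np.arctan2(-Rt[1,0],-Rt[0,0])))
im,d=env.get_image("wrist"); save("w4.png",im); np.savez("w4.npz",im=im,d=d,K=c[0],D=c[1],R=c[2],t=c[3])
E
```

```text
tcp_pos: [455.7, -208.5, 96.3]
wrist_force: [-1.7, -0.1, -0.2]
time: 16.5
tcp_pos: [456.1, -208.9, 156.3]
eef_rot: [2.122, 2.316, 0.001]
wrist_force: [-1.2, 0.7, -0.9]
width: 0.133
[ 456.13970258 -208.87096207  156.30105286] [-1.1657927   0.66928454 -0.87643195] keyx deg -84.99328347491142
```

View pics/w4.png

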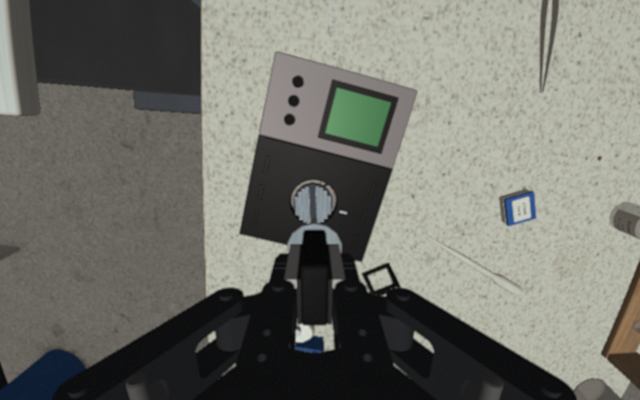

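The head at (314,203) has its slot pointing toward the key, well away from the bar mark at (343,212). I measure the angle and height.

```bash
python3 - <<'E'
from h import *
z=np.load("w4.npz"); im,d=z["im"],z["d"]; c=(z["K"],z["D"],z["R"],z["t"]); K,D,R,t=c
v,u=np.mgrid[0:400,0:640]
p=cv2.undistortPoints(np.stack([u,v],-1).reshape(-1,1,2).astype(float),K,D).reshape(-1,2)
P=((np.c_[p,np.ones(len(p))]*d.reshape(-1,1)-t)@R).reshape(400,640,3)
PP=onz("wrist",np.c_[u.ravel(),v.ravel()],64,c)[:,:2].reshape(400,640,2)
r=np.hypot(PP[...,0]-456,PP[...,1]+209.2); g=cv2.cvtColor(im,cv2.COLOR_RGB2GRAY); vis=v<225
head=(r<15)&(g>75)&vis; print("head z",np.percentile(P[head][:,2],[10,50,90])); lg=(r>22)&(r<40)&(P[...,2]>55)&(P[...,2]<75)&(g<70)&vis; print("cover z",np.median(P[lg][:,2]))
s=(r<14)&(g<75)&vis; a=cv2.fitLine(PP[s].astype(np.float32),cv2.DIST_HUBER,0,.01,.01).ravel(); ang=np.degrees(np.arctan(a[1]/a[0])); print("slot",s.sum(),a,ang)
m=(P[...,2]>55)&(P[...,2]<70)&(abs(u-320)<110)&(v<260)&(v>40); print(cv2.minAreaRect(P[m][:,:2].astype(np.float32)))
E
```

```text
head z [63.26731865 64.62550231 65.52140271]
cover z 62.75613208085888
slot 132 [ 1.3317215e-01 -9.9109292e-01  4.5589392e+02 -2.0920714e+02] -82.34706
((461.38055419921875, -177.3297576904297), (148.7407684326172, 110.68400573730469), 80.88431549072266)
```

The slot is turned 73.2° (about 1.28 rad) from the logger's x axis and the head is back up, so it is locked. I return the key to the holder.

```bash
python3 -m pendant '[[[0,0,0],[0,0,-0.167],-1],[[0,0,0],[0,0,-0.167],-1],[[0,0,0],[0,0,-0.167],-1],[[0,0,0],[0,0,-0.167],-1],[[0,0,0],[0,0,-0.167],-1],[[0,0,0],[0,0,-0.167],-1],[[0,0,0],[0,0,-0.167],-1],[[0,0,0],[0,0,-0.167],-1],[[0,0,0],[0,0,-0.168],-1],[[0,0,0],[0,0,0],-1]]'>/dev/null; python3 -m pendant '[[[-0.005,0.053,0],[0,0,0],-1],[[-0.005,0.053,0],[0,0,0],-1],[[-0.005,0.053,0],[0,0,0],-1],[[-0.005,0.053,0],[0,0,0],-1],[[0,0,0.03],[0,0,0],-1],[[0,0,0],[0,0,0],-1],[[0,0,0],[0,0,0],-1],[[0,0,0],[0,0,0],-1]]'
python3 - <<'E'
from h import *
from scipy.spatial.transform import Rotation as Ro
c=cal("wrist"); g=env.observe(); 
Rt=Ro.from_rotvec(g["eef_rot"]).as_matrix(); print(g["tcp_pos"],"keyx deg",np.degrees(np.arctan2(-Rt[1,0],-Rt[0,0])),Rt[:,2])
print("shift tool mm",Rt.T@(np.array([476.9,5.1,g["tcp_pos"][2]])-g["tcp_pos"]))
im,d=env.get_image("wrist"); save("c5.png",cv2.resize(im[140:260,240:390],None,fx=4,fy=4,interpolation=cv2.INTER_CUBIC))
E
```

```text
time: 18.8
tcp_pos: [472.3, 2.3, 127.2]
eef_rot: [-0.028, 3.14, -0.0]
wrist_force: [0.4, 0.9, -0.1]
width: 0.134
[472.32261825   2.31164143 127.1779205 ] keyx deg 1.0149551647362374 [ 1.30405649e-03 -5.66327703e-05 -9.99999148e-01]
shift tool mm [-4.62605092  2.70684065  0.00581125]
```

View pics/c5.png

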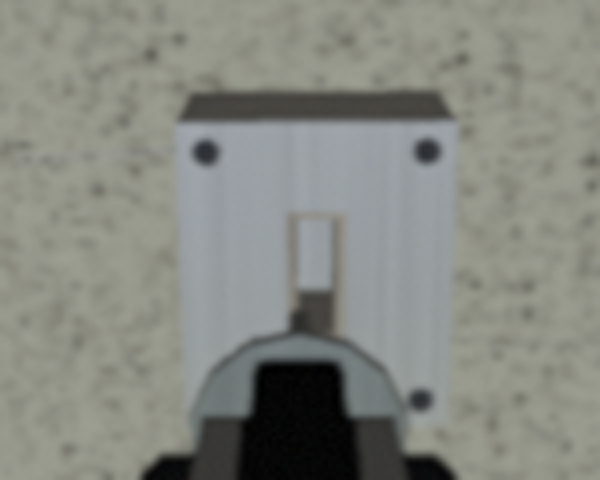

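The pocket sits to the right of and beyond the key, which agrees with the computed shift (-4.6, +2.7).

```bash
python3 -m pendant '[[[-0.0046,0.0027,0.01],[0,0,0],-1],[[0,0,0.02],[0,0,0],-1],[[0,0,0],[0,0,0],-1],[[0,0,0],[0,0,0],-1]]'; python3 -m pendant '[[[0,0,0.01],[0,0,0],-1],[[0,0,0.01],[0,0,0],-1],[[0,0,0],[0,0,0],-1]]';python3 -m pendant '[[[0,0,0.01],[0,0,0],-1],[[0,0,0.01],[0,0,0],-1],[[0,0,0.004],[0,0,0],-1],[[0,0,0],[0,0,0],-1]]'
```

```text
time: 19.35
tcp_pos: [476.6, 5.9, 96.6]
eef_rot: [-0.031, 3.141, -0.0]
wrist_force: [0.1, -0.5, -1.3]
width: 0.131
time: 19.73
tcp_pos: [475.5, 5.9, 75.5]
eef_rot: [0.032, -3.14, 0.0]
wrist_force: [0.5, -0.8, -0.5]
width: 0.133
time: 20.23
tcp_pos: [476.0, 5.9, 52.0]
eef_rot: [0.032, -3.141, 0.0]
wrist_force: [0.2, -0.6, -0.9]
width: 0.133
```

```bash
python3 -m pendant '[[[0.0,-0.0007,0.002],[0,0,0],-1],[[0,0,0.001],[0,0,0],-1],[[0,0,0],[0,0,0],-1]]'|grep -E "tcp|force"; python3 -m pendant '[[[0,0,0.0007],[0,0,0],-1],[[0,0,0],[0,0,0],-1]]'|grep -E "tcp|force"; python3 -m pendant '[[[0,0,0.0007],[0,0,0],-1],[[0,0,0],[0,0,0],-1]]'|grep -E "tcp|force"
```

```text
tcp_pos: [476.4, 5.3, 49.5]
wrist_force: [-0.2, 0.5, -0.3]
tcp_pos: [476.3, 5.3, 48.7]
wrist_force: [-1.3, -0.2, -0.4]
tcp_pos: [476.3, 5.3, 48.0]
wrist_force: [0.2, 0.4, -0.7]
```

```bash
python3 -m pendant '[[[0,0,0.0007],[0,0,0],-1],[[0,0,0],[0,0,0],-1]]'|grep -E "tcp|force"; python3 -m pendant '[[[0,0,0.0005],[0,0,0],-1],[[0,0,0],[0,0,0],-1]]'|grep -E "tcp|force"
```

```text
tcp_pos: [476.4, 5.3, 47.8]
wrist_force: [-2.3, -0.4, 8.2]
tcp_pos: [476.4, 5.2, 47.8]
wrist_force: [-4.1, -0.2, 16.3]
```

Seated on the flange at TCP z 47.8. I relieve the push, release, withdraw and check.

```bash
python3 -m pendant '[[[0,0,-0.0008],[0,0,0],-1],[[0,0,0],[0,0,0],0],[[0,0,0],[0,0,0],1],[[0,0,0],[0,0,0],1],[[0,0,0],[0,0,0],1],[[0,0,0],[0,0,0],1],[[0,0,0],[0,0,0],1],[[0,0,0],[0,0,0],1]]'; python3 -m pendant '[[[0,0,-0.03],[0,0,0],1],[[0,0,-0.05],[0,0,0],1],[[0,0,-0.06],[0,0,0],1],[[0.01,0,-0.06],[0,0,0],1],[[0,0,0],[0,0,0],1],[[0,0,0],[0,0,0],1],[[0,0,0],[0,0,0],1]]'
python3 - <<'E'
from h import *
c=cal("wrist"); K,D,R,t=c
im,d=env.get_image("wrist"); save("w6.png",im)
v,u=np.mgrid[0:400,0:640]
p=cv2.undistortPoints(np.stack([u,v],-1).reshape(-1,1,2).astype(float),K,D).reshape(-1,2)
P=((np.c_[p,np.ones(len(p))]*d.reshape(-1,1)-t)@R).reshape(400,640,3); x,y,z=np.moveaxis(P,-1,0)
h=(abs(x-476)<40)&(abs(y-5)<40)
for n,m in (("holder",h&(z>30)&(z<37.5)),("grip",h&(z>78)&(z<95))): print(n,np.median(z[m]),cv2.minAreaRect(P[m][:,:2].astype(np.float32)))
m=(np.hypot(x-456,y+209.2)<14)&(z>50); print("head",np.percentile(z[m],[30,60]))
print(env.observe()["time"],env.observe()["wrist_force"])
E
```

```text
time: 22.6
tcp_pos: [476.3, 5.3, 47.6]
eef_rot: [-0.032, 3.141, 0.0]
wrist_force: [0.9, 1.0, 0.2]
width: 0.997
time: 23.48
tcp_pos: [465.3, 5.0, 246.2]
eef_rot: [0.032, -3.139, 0.001]
wrist_force: [0.2, 0.6, -0.4]
width: 1.0
holder 36.58984156112176 ((476.8064880371094, 5.113086700439453), (66.76543426513672, 56.009986877441406), 1.368651032447815)
grip 84.52534555075482 ((475.8621826171875, 4.141084671020508), (29.639070510864258, 11.688084602355957), 1.5471826791763306)
head [63.97909346 64.87268841]
23.525 [ 0.25237106 -1.39462295 -1.2463643 ]
```

View pics/w6.png

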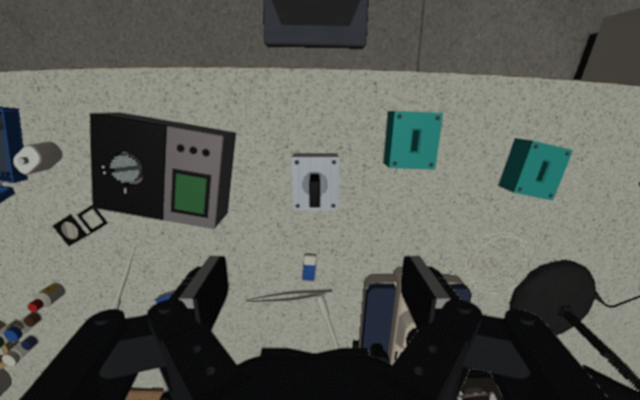

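The key stands home in the holder at (315,185): its top is at 84.5 mm, as at the start, and it is about 1.3 mm off centre. The slot at (125,170) points at the two dots, the head is up, and the bystanders in view have not moved.

```bash
python3 -c "
from workcell import env; print(env.sign_off())"
```

```text
the job is handed in; nothing more can be done
None
```

I locked the battery cover, put the key back in its holder, and handed the job in at about 23.5 s. The hand-in reports no verdict.

- **Locking:** I set the blade in the slot and pressed slowly. It bottomed about 10 mm down, with the wrist reading 12.5 N, the most while on the fastener. I eased back 3 mm and turned clockwise; it did not block, though a side load of about 4 N showed at the end of the turn. I backed the key off by 0.06 rad before lifting it out.
- **Fastener check:** From the wrist camera, the slot is turned about 1.28 rad and points between the dots. The head is back up at about 64.5 mm, 2 mm above the cover.
- **Key check:** The key stands released, with its top at 84.5 mm, as at the start. It is about 1.3 mm off the holder's centre. I pressed it home with about 16 N against the holder.
- **Bystanders:** Those in the last wrist view look unmoved. I did not measure them, and did not take another top or side picture at the end.

No check failed. The only disagreement was 1 to 3 mm between commanded and measured positions after some moves, which I corrected from the camera before each insertion.

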